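# Set the long cutting guide against the stop pins

## Task

Get the cutting board ready for the next sample strip: pull the longer of the two aluminium guide bars straight up out of its sprung slot in the bar holder, gripping it by the top edge that shows, and stand it on its long edge on the cutting board, on the robot's side of the two stop pins. Slide it until its face touches both pins at once, with its middle about midway between them, and let go. Leave the short bar in its slot and do not shift the other things on the bench.

Things in the scene. Friction and masses are not known exactly. Their poses are not given: they have to be found in the camera images.
- long_bar: The longer guide bar: plain aluminium bar standing on its long edge, 18 mm thick (own x), 170 mm long (own y), 50 mm high (own z), mass about 0.3 to 0.55 kg. Origin at the centre of its underside. Fine dark grooves and graduations on both faces; both faces alike.
- short_bar: The shorter guide bar, same section (18 mm thick in x, 50 mm high) but only 100 mm long (own y); origin at the centre of its underside. It stays where it is.
- bar_holder: Low grey-painted holder fixed to the bench, 142 mm (own x) by 150 mm (own y), origin at the centre of its underside. Two parallel slots run along its y; a 36 mm wide trough between them holds a pen. All its walls end 34 mm above the bench, so a bar in a slot shows only its top 24 mm, from 34 to 58 mm above the bench; 52 mm are clear between the two bars.
- slot_near (a point): Middle of the floor of the slot on the near side (own x = -35 mm of the holder), 8 mm above the bench. The slot is 18 mm wide: rigid wall on the inner side, spring-loaded steel cheek (7 N) on the outer side, so its bar is pinched and comes straight up against 5 to 20 N. Either bar may be in either slot.
- slot_far (a point): Middle of the floor of the slot on the far side (own x = +35 mm of the holder), 8 mm above the bench. The slot is 18 mm wide: rigid wall on the inner side, spring-loaded steel cheek (7 N) on the outer side, so its bar is pinched and comes straight up against 5 to 20 N. Either bar may be in either slot.
- cutting_board: Flat cutting board fixed to the bench, 140 mm (own x) by 240 mm (own y), 12 mm thick, grey mat on an aluminium plate. Origin at the centre of its underside; the top is 12 mm above the origin. Own x points away from the robot (turned by up to 0.2 rad), towards the pins.
- pin_left (a point): Centre of the top of the left stop pin (own +y side of the board): fixed steel pin 10 mm in diameter, standing 22 mm above the board's top, at own x = 35 mm, y = +60 mm of the board.
- pin_right (a point): Centre of the top of the right stop pin, the same, at own x = 35 mm, y = -60 mm of the board; 120 mm from the left pin.
- beaker: Empty glass beaker, 54 mm in diameter, 71 mm high, origin at the centre of its underside; a bystander left of the board.
- tape_roll: Roll of tape lying flat, 62 mm in diameter, 19 mm high; a bystander near the front of the bench.
- screwdriver: Screwdriver lying on the bench, 175 mm long; a bystander in front of the instrument.
- spanner: Small open-ended spanner lying on the bench, 127 mm long; a bystander.
- grease_pot: Round pot with lid, 69 mm in diameter, 41 mm high; a bystander left of the board.
- bench_timer: White bench timer standing on edge, 24 x 68 mm, 66 mm high; a bystander right of the holder.
- weight: Steel calibration weight, 24 mm in diameter, 38 mm high; a bystander right of the holder.
- thermobalance: The fixed instrument between the holder and the board, an obstacle: from about y = -0.26 to y = +0.10 m, its front 0.45 m ahead of the robot (x), 0.25 m high with a taller tower at its left end. Carry the bar past in front of it. Left of it, behind the board, a printer begins about 0.60 m ahead.

How it is judged (in metres and radians):
On the way:
1. the long bar is drawn right up out of its slot (z of long_bar in the frame of bar_holder above 0.045 m), for 0.1 s.
At the end, for the whole second after the job is handed in: The long bar stands upright on the board, robot's side of the pins, at rest and released: its face within about 2 mm of both pins' line and parallel within 0.02 rad, its middle within 20 mm of midway between the pins. The short bar is still in its slot (moved under 12 mm) (x of long_bar in the frame of cutting_board between 0.019 and 0.0225 m and y of long_bar in the frame of cutting_board between -0.02 and 0.02 m and z of long_bar in the frame of cutting_board between 0.009 and 0.015 m and angle between the y axis of long_bar and the y axis of cutting_board, either way round below 0.02 rad and angle between long_bar's own z axis and vertical below 0.05 rad and linear speed of long_bar below 0.01 m/s and distance of short_bar from where it was at the start of the episode below 0.012 m); the robot touches nothing.
It fails at once if a bystander is shifted by more than 25 mm (distance of any of beaker, tape_roll, screwdriver, spanner, grease_pot, bench_timer, weight from where it was at the start of the episode above 0.025 m).
It also fails if it takes over 59 s, if anything falls off the work surface, if the arm or the gripper's body presses on something with over 40 N, if the wrist force passes 120 N, or if a joint passes its speed limit or range.

## Robot

A 6-joint arm with a two-finger parallel gripper is mounted at the origin on a cart in front of the work surface, level with it; the furniture and walls round the work are solid. World frame = base frame: x ahead of the robot, y to its left, z up, the work surface at z = 0. Lengths are in mm, angles in rad, forces in N, time in s.
With the tool pointing down it reaches from about 350 to 975 mm from the base axis. Payload 7.1 kg.
Tool frame: the origin (TCP) lies midway between the tips of the shut fingers; the grasp point (between the pads) lies ctrl.grip_point_offset behind it (ctrl.grip_point_offset is the distance from the TCP to the grasp point, in mm); z points along the fingers, y is the line along which they close (so a half turn about z gives the same grasp; the last joint's range is limited). The gripper opens to 88 mm and grips with 3 to 60 N. Pads are 20 mm wide; open, the fingers measure 115 mm over their backs; the gripper's body (75 mm by 178 mm) begins 61 mm behind the grasp point.
Start: joints at [-1.298, 0.423, 1.63, -0, 1.089, -0.019], TCP at [179.816, -598.557, 222.675] pointing down, gripper open.
Joint ranges: [-3, 3], [-0.9, 2.11], [0.09, 2.58], [-1.31, 4.45], [0.11, 2.69], [-2.54, 2.54]. Speed limits (rad/s): [2.39, 2.39, 3.01, 3.14, 3.14, 3.14].

## Interface

Orientations are given as a rotation vector (axis times angle).
In Python, from workcell import ctrl gives the robot as it stands.
- The arm moves only by the tool apply_moves, never from a script. Its argument "targets" is a list of rows, each an object of numbers: "tx", "ty", "tz": the shift along the world's x, y, z in m; "spin": the turn about the world's z in degrees. In form: [{"tx": .., "ty": .., "tz": .., "spin": ..}, ...]. A call has exactly 8 rows; each row is the pose to reach, as a shift and turn from the pose commanded when the call began; what a row does not reach only later rows make up. A row lasts 1/10 s, in which the tool goes at most 50 mm and 8.59 degrees, less where a joint would pass 70% of its speed; a pose out of reach is approached as far as the arm can. A call with a gripper value outside its range is refused whole. "gripper" is the closure, from -1 (fully open) to 1 (shut), set as the call begins (left out, the last holds). The fingers move at their own pace and stop on an object; the grip force is fixed at half the most. Time passes only in rows, so rows that repeat a pose let the fingers close, or fill a call up. It gives the time, the measured TCP pose, the force, the opening and the grip force at its end, in the units of the state.
- ctrl.get_obs(): the state, without advancing time (a new reading comes with each control period).
- ctrl.get_image(name): name is "scene" or "top" or "wrist"; returns the picture (480x640x3 uint8, red, green, blue); there is no depth.
- ctrl.get_calibration(name): a dict with "fov_y" (degrees; the focal length in pixels is half the picture's height over the tangent of half this angle, whatever the lens; pixels are square), "cx", "cy" (the principal point, pixels), "rvec" (rotation vector, rad) and "tvec" (3), from world to camera coordinates, as OpenCV has them. Camera axes: x right, y down, z forward; pixel columns grow to the right and rows downward; lengths in mm; the calibration is good to about 2 mm. A picture is of the moment at which its call begins: read the wrist's pose just before it. get_calibration takes no time and is no camera call; for the wrist camera it gives the pose at the moment of the call.
- ctrl.close_job(): hands the job in; it is judged then, once.
Trained networks look in the newest picture that a camera, given by its name, has taken for a name from the list of things; names that differ only in an ending like _2 or _b are one class to them, and where a whole thing is asked for, a point or a joint stands for the part that bears it (a point fixed in the world has none). Each returns a list of dicts, best first, with "score" (0 to 1); they miss things now and then, are a little off and sometimes report something else, mostly with a low value. They report only what shows in the picture. A call takes as long as a camera call.
- ctrl.outline_of(name, camera): "pixels" (480x640 bool, what is visible of it) and "box" ([left, top, right, bottom] in pixels, round what is visible of it).
- ctrl.pinpoint(name, camera): "uv" ([column, row] in pixels: a listed point, or the origin of a listed thing).
The state is a dict: "t": time; "qpos": joint angles; "qvel": joint speeds; "joint_torque": joint torques, N m; "ee_pos": TCP position; "orientation": TCP orientation; "ft_force": force on the tool from outside, world axes, zero at the start; "moment": the same for the moment, N m; "width": finger opening in mm; "grasp_force": force on a finger pad.
Only numpy, scipy, OpenCV 4.12 (cv2) and the standard library are available. Lean on these libraries where they do the work, as an engineer would, in place of code of your own. Each camera call takes 0.05 s, during which the arm holds its last target. There are 200 camera calls.

## Working session

There is one attempt and no reset: what is moved stays moved. The work goes in short steps, Python scripts to look and compute and a tool call to move; the robot and the scene stay as the last step left them, time stands still between calls to the robot, and variables do not carry over. Pictures are saved under pics/ and viewed, at most 10 in all, crops included, and the job is handed in when it is done.

Besides the shell and the picture viewer there is one more tool, called after "Request:" as a command line: name --argument value ..., lists and objects as JSON in quotes. apply_moves: Moves the arm, as the interface text tells. Its arguments: {"type":"object","properties":{"targets":{"type":"array"},"gripper":{"type":"number"}},"required":["targets"]}

```bash
ls; mkdir -p pics
cat > h.py <<'E'
import numpy as np, cv2
from workcell import ctrl
def cal(n):
    c=ctrl.get_calibration(n); f=240/np.tan(np.radians(c['fov_y'])/2)
    K=np.array([[f,0,c['cx']],[0,f,c['cy']],[0,0,1]]); R,_=cv2.Rodrigues(np.array(c['rvec'],float)); return K,R,np.array(c['tvec'],float).ravel()
def atz(c,uv,z):
    K,R,t=c; d=R.T@np.linalg.solve(K,np.array([uv[0],uv[1],1.])); o=-R.T@t
    return o+d*(z-o[2])/d[2]
def proj(c,P):
    K,R,t=c; q=(K@(R@np.atleast_2d(P).T+t[:,None])).T; return q[:,:2]/q[:,2:]
def save(im,n): cv2.imwrite('pics/'+n,cv2.cvtColor(im,cv2.COLOR_RGB2BGR))
E
python3 - <<'E'
from h import *
o=ctrl.get_obs(); print(o['t'],o['ee_pos'],o['orientation'],o['width'],ctrl.grip_point_offset)
for n in ['top','scene']:
    save(ctrl.get_image(n),n+'0.png'); c=cal(n); print(n,'cam',-c[1].T@c[2])
    for k,z in [('pin_left',34),('pin_right',34),('slot_near',8),('slot_far',8),('bar_holder',0),('cutting_board',0),('long_bar',8),('short_bar',8)]:
        for r in ctrl.pinpoint(k,n)[:2]: print(k,round(r['score'],2),np.round(r['uv'],1),np.round(atz(c,r['uv'],z),1))
    for k in ['long_bar','short_bar','bar_holder','cutting_board','thermobalance','beaker','bench_timer','tape_roll','screwdriver']:
        for r in ctrl.outline_of(k,n)[:2]: print('O',k,round(r['score'],2),r['box'])
E
```

```text
pics
0.0 [ 179.64942281 -598.07917977  221.92658729] [-3.10681255e+00 -4.56482333e-01  3.18943091e-04] 87.76152779045145 18.700000000000003
top cam [ 387.10228201  -10.88516826 1703.90026311]
pin_left 0.84 [185.6 254.8] [531.4 374.4  34. ]
pin_right 0.9 [227.2 250.6] [542.  250.6  34. ]
pin_right 0.47 [132.2 292. ] [423.5 531.   34. ]
slot_near 0.69 [438.8 277.4] [ 453.2 -384.     8. ]
slot_near 0.37 [514.8 284.5] [ 428.1 -612.8    8. ]
slot_far 0.77 [430.8 253.8] [ 525.  -362.5    8. ]
slot_far 0.57 [385.  284.6] [ 434.1 -220.8    8. ]
bar_holder 0.62 [433.9 264.6] [ 492.6 -372.3    0. ]
bar_holder 0.39 [441.  274.8] [ 461.2 -392.7    0. ]
cutting_board 0.93 [210.4 265.5] [500.6 306.8   0. ]
cutting_board 0.51 [434.4 264.4] [ 493.2 -373.9    0. ]
long_bar 0.68 [433.5 252.7] [ 528.2 -370.8    8. ]
short_bar 0.77 [438.4 278.6] [ 449.6 -382.6    8. ]
short_bar 0.29 [294.1 290.1] [422.   53.4   8. ]
O long_bar 0.7 [404.1, 242.8, 463.4, 260.7]
O bar_holder 0.76 [408.7, 238.1, 465.7, 291.6]
O cutting_board 0.56 [166.5, 238.6, 252.3, 297.1]
O thermobalance 0.72 [484.8, 280.9, 494.2, 289.8]
[... 318 characters left out ...]
[533.9 376.2  34. ]
pin_right 0.94 [245.2 281. ] [535.2 267.   34. ]
slot_near 0.69 [399.  243.5] [ 430.  -223.3    8. ]
bar_holder 0.59 [362.1 269.5] [408.2 -47.7  -0. ]
bar_holder 0.46 [415.6 222.5] [ 494.3 -370.5    0. ]
cutting_board 0.58 [239.5 302.3] [505. 308.   0.]
long_bar 0.72 [406.2 219.9] [ 516.6 -348.8    8. ]
short_bar 0.68 [210.8 299.8] [553.8 365.4   8. ]
O long_bar 0.47 [389.4, 205.4, 410.2, 226.3]
O short_bar 0.63 [134.0, 302.2, 162.8, 338.8]
O bar_holder 0.71 [188.2, 275.2, 290.0, 338.5]
O cutting_board 0.87 [186.7, 272.4, 287.9, 338.7]
O cutting_board 0.44 [322.1, 270.7, 341.6, 289.6]
O beaker 0.88 [133.0, 301.9, 162.2, 337.5]
O tape_roll 0.82 [320.4, 268.4, 341.1, 288.6]
```

Run:
```python
import cv2
a=cv2.imread('pics/top0.png')
cv2.imwrite('pics/v1.png',cv2.resize(a[225:315,385:545],None,fx=5,fy=5,interpolation=cv2.INTER_CUBIC))
cv2.imwrite('pics/v2.png',cv2.resize(a[215:325,100:270],None,fx=4.7,fy=4.7,interpolation=cv2.INTER_CUBIC))
```

```text
(no output)
```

View pics/v1.png

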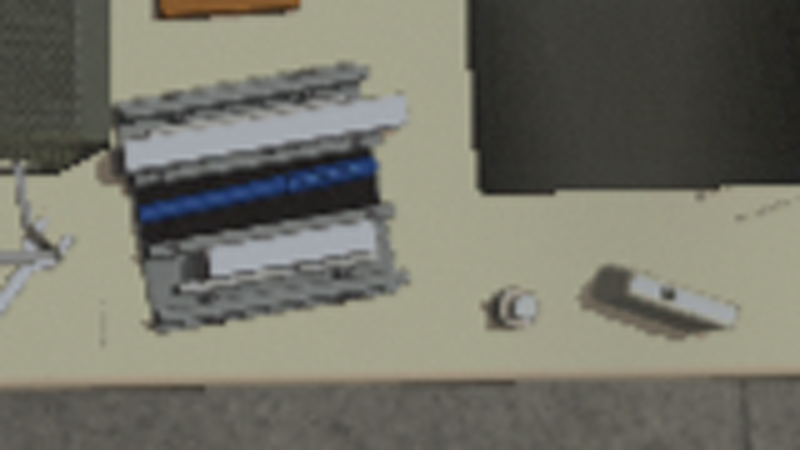

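View pics/top0.png

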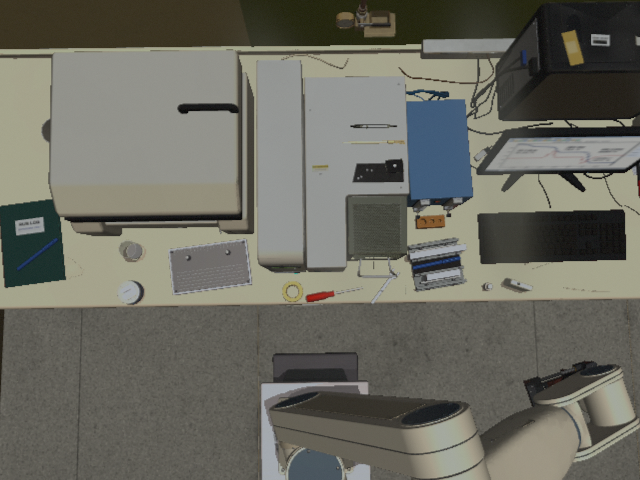

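The top picture shows the long bar in the far slot, with its ends at about (410,256) and (466,247). The short bar is in the near slot, and the board and pins are at left near (186,255) and (227,251). I'm moving above the holder with the closing line across the bar.

Request:
apply_moves --targets '[{"tx": 0.04,"ty": 0.03,"tz": 0.02,"spin": 8.5},{"tx": 0.08,"ty": 0.06,"tz": 0.04,"spin": 17},{"tx": 0.12,"ty": 0.09,"tz": 0.06,"spin": 25.5},{"tx": 0.16,"ty": 0.12,"tz": 0.08,"spin": 34},{"tx": 0.2,"ty": 0.15,"tz": 0.08,"spin": 42},{"tx": 0.24,"ty": 0.18,"tz": 0.08,"spin": 50},{"tx": 0.28,"ty": 0.21,"tz": 0.08,"spin": 58},{"tx": 0.32,"ty": 0.23,"tz": 0.08,"spin": 66}]' --gripper -1

```text
t: 2.6
ee_pos: [493.1, -371.2, 303.1]
orientation: [2.352, 2.083, 0.0]
ft_force: [0.3, -1.3, -0.4]
width: 87.6
grasp_force: 0.0
```

Request:
apply_moves --targets '[{"tx": 0,"ty": 0,"tz": 0,"spin": 8},{"tx": 0,"ty": 0,"tz": 0,"spin": 16.4},{"tx": 0,"ty": 0,"tz": 0,"spin": 16.4},{"tx": 0,"ty": 0,"tz": 0,"spin": 16.4},{"tx": 0,"ty": 0,"tz": 0,"spin": 16.4},{"tx": 0,"ty": 0,"tz": 0,"spin": 16.4},{"tx": 0,"ty": 0,"tz": 0,"spin": 16.4},{"tx": 0,"ty": 0,"tz": 0,"spin": 16.4}]'

```text
t: 3.4
ee_pos: [491.7, -373.2, 302.7]
orientation: [2.039, 2.39, -0.0]
ft_force: [-0.4, -0.3, 0.2]
width: 88.0
grasp_force: 0.0
```

Run:
```python
from h import *
o=ctrl.get_obs(); print(o['t'],o['ee_pos'],o['orientation'],o['width'],o['ft_force'])
n='wrist'; c=cal(n); save(ctrl.get_image(n),'w1.png'); print('cam',-c[1].T@c[2], 'view dir',c[1][2])
np.savez('w1.npz',K=c[0],R=c[1],t=c[2])
for k in ['long_bar','short_bar']:
    for r in ctrl.outline_of(k,n)[:2]:
        ys,xs=np.nonzero(r['pixels']); b=cv2.minAreaRect(np.c_[xs,ys].astype(np.float32)); B=cv2.boxPoints(b)
        print('O',k,round(r['score'],2),r['box'],[np.round(atz(c,p,58),1)[:2] for p in B])
for k,z in [('slot_near',8),('slot_far',8),('bar_holder',0),('long_bar',8),('short_bar',8)]:
    for r in ctrl.pinpoint(k,n)[:2]: print(k,round(r['score'],2),np.round(r['uv'],1),np.round(atz(c,r['uv'],z),1))
```

```text
3.4 [ 491.74454938 -373.15742659  302.73430725] [ 2.03894073e+00  2.38988528e+00 -1.95653839e-05] 88.0063695197138 [-0.38988671 -0.33948385  0.17270959]
cam [ 477.39462699 -289.93559735  464.86042349] view dir [ 0.04775048 -0.29829668 -0.95327802]
O long_bar 0.61 [354.3, 127.3, 374.3, 267.8] [array([ 529.7, -453.8]), array([ 504.4, -287.2]), array([ 525. , -284.5]), array([ 553. , -450.8])]
O short_bar 0.64 [294.0, 155.9, 312.4, 245.6] [array([ 441.6, -330.8]), array([ 461. , -327.2]), array([ 478.2, -428.8]), array([ 457.4, -432.7])]
O short_bar 0.57 [351.1, 128.0, 376.2, 268.2] [array([ 529.5, -455.1]), array([ 503.3, -287.4]), array([ 524.2, -284.6]), array([ 553.2, -451.9])]
slot_near 0.4 [267.1 334.3] [ 431.2 -599.5    8. ]
slot_far 0.83 [358.4 190.5] [ 526.4 -364.8    8. ]
bar_holder 0.83 [332.1 193.3] [ 493.3 -375.4    0. ]
long_bar 0.74 [359.2 195.7] [ 528.7 -371.4    8. ]
short_bar 0.7 [332.7 196.8] [ 494.5 -378.4    8. ]
short_bar 0.58 [306.1 192.1] [ 459.1 -377.8    8. ]
```

View pics/w1.png

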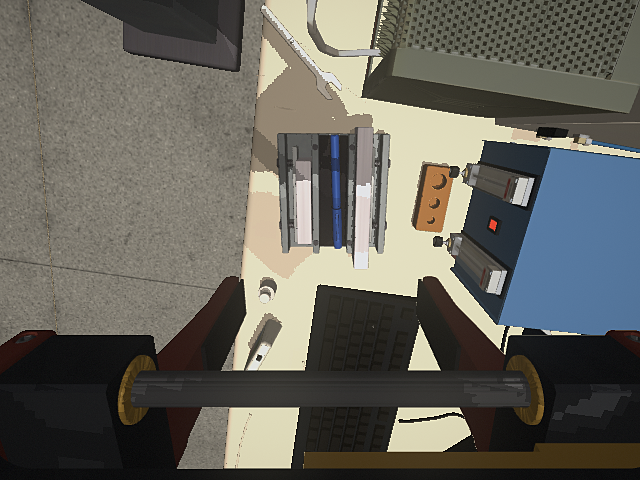

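The wrist picture shows both bars: the long one spans (361,128)–(362,268) and is 169 mm long, as it should be, at about 9.1° yaw. The measured centre is about (529, −370). I'll half close the gripper, descend and look from close by, gripping about 10 mm off-centre to stay clear of the instrument.

Request:
apply_moves --targets '[{"tx": 0.01,"ty": -0.001,"tz": -0.03,"spin": 0},{"tx": 0.02,"ty": -0.003,"tz": -0.06,"spin": 0},{"tx": 0.03,"ty": -0.005,"tz": -0.09,"spin": 0},{"tx": 0.039,"ty": -0.006,"tz": -0.12,"spin": 0},{"tx": 0.039,"ty": -0.006,"tz": -0.15,"spin": 0},{"tx": 0.039,"ty": -0.006,"tz": -0.18,"spin": 0},{"tx": 0.039,"ty": -0.006,"tz": -0.18,"spin": 0},{"tx": 0.039,"ty": -0.006,"tz": -0.18,"spin": 0}]' --gripper 0

```text
t: 4.6
ee_pos: [530.9, -378.9, 122.8]
orientation: [-2.037, -2.39, 0.0]
ft_force: [0.7, -0.7, 0.8]
width: 44.2
grasp_force: 0.0
```

Run:
```python
from h import *
o=ctrl.get_obs(); print(o['t'],o['ee_pos'],o['orientation'],o['width'],o['ft_force'])
n='wrist'; c=cal(n); im=ctrl.get_image(n); save(im,'w2.png'); print('cam',-c[1].T@c[2])
for k in ['long_bar','short_bar']:
    for r in ctrl.outline_of(k,n)[:2]:
        ys,xs=np.nonzero(r['pixels']); b=cv2.minAreaRect(np.c_[xs,ys].astype(np.float32)); B=cv2.boxPoints(b)
        print('O',k,round(r['score'],2),r['box'],[np.round(atz(c,p,58),1)[:2] for p in B])
for k,z in [('slot_near',8),('slot_far',8),('bar_holder',0),('long_bar',8)]:
    for r in ctrl.pinpoint(k,n)[:1]: print(k,round(r['score'],2),np.round(r['uv'],1),np.round(atz(c,r['uv'],z),1))
# overlay predicted top face at current estimate
cen=np.array([529,-369.5,58]);a=np.radians(9.1);ex=np.array([np.cos(a),np.sin(a),0]);ey=np.array([-np.sin(a),np.cos(a),0])
P=[cen+sx*9*ex+sy*85*ey for sx,sy in[(-1,-1),(1,-1),(1,1),(-1,1)]]
cv2.polylines(im,[np.round(proj(c,P)).astype(int)],True,(255,0,0),1); save(im,'w2o.png')
print(proj(c,o['ee_pos']))
```

```text
4.6 [ 530.88489683 -378.94002181  122.7580157 ] [-2.03725162e+00 -2.39031060e+00  1.27768376e-04] 44.16102270150472 [ 0.65946245 -0.65226184  0.82433625]
cam [ 516.59666805 -295.85196259  284.98353439]
O long_bar 0.68 [316.7, 106.4, 350.5, 347.8] [array([ 528.2, -454.9]), array([ 506.3, -286.6]), array([ 524.8, -283.9]), array([ 551.2, -451.6])]
O short_bar 0.96 [208.7, 160.9, 253.5, 308.1] [array([ 443.4, -331.4]), array([ 466.2, -325.8]), array([ 483.4, -427.3]), array([ 457.4, -433.9])]
slot_far 0.73 [329.5 215.9] [ 526.8 -365.2    8. ]
bar_holder 0.78 [290.3 215.9] [ 494.8 -372.5    0. ]
long_bar 0.75 [332.  224.6] [ 530.  -372.1    8. ]
[[332.33963055 297.89294306]]
```

View pics/w2o.png

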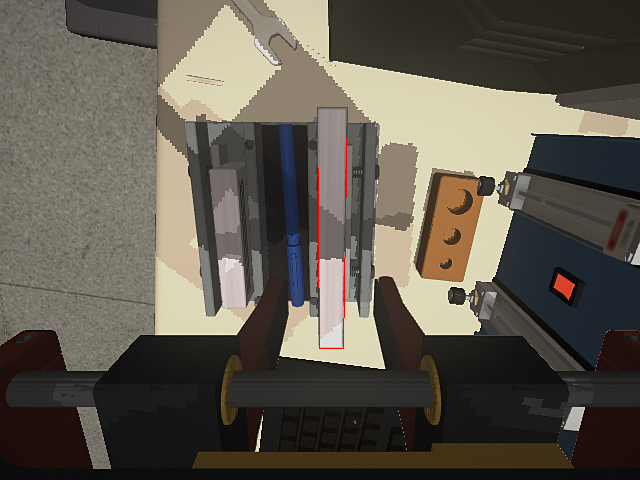

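The overlay fits the long bar's top face within a pixel or two, at (317–347, 107–348), and the fingers straddle it. I'm descending and gripping.

Request:
apply_moves --targets '[{"tx": 0,"ty": 0,"tz": -0.02,"spin": 0},{"tx": 0,"ty": 0,"tz": -0.04,"spin": 0},{"tx": 0,"ty": 0,"tz": -0.055,"spin": 0},{"tx": 0,"ty": 0,"tz": -0.067,"spin": 0},{"tx": 0,"ty": 0,"tz": -0.075,"spin": 0},{"tx": 0,"ty": 0,"tz": -0.08,"spin": 0},{"tx": 0,"ty": 0,"tz": -0.085,"spin": 0},{"tx": 0,"ty": 0,"tz": -0.085,"spin": 0}]'

```text
t: 5.75
ee_pos: [530.8, -378.9, 37.3]
orientation: [-2.038, -2.391, 0.0]
ft_force: [0.2, -0.6, -0.6]
width: 43.9
grasp_force: 0.0
```

Request:
apply_moves --targets '[{"tx": 0,"ty": 0,"tz": 0,"spin": 0},{"tx": 0,"ty": 0,"tz": 0,"spin": 0},{"tx": 0,"ty": 0,"tz": 0,"spin": 0},{"tx": 0,"ty": 0,"tz": 0,"spin": 0},{"tx": 0,"ty": 0,"tz": 0,"spin": 0},{"tx": 0,"ty": 0,"tz": 0,"spin": 0},{"tx": 0,"ty": 0,"tz": 0,"spin": 0},{"tx": 0,"ty": 0,"tz": 0,"spin": 0}]' --gripper 1

```text
t: 6.55
ee_pos: [531.2, -379.1, 38.0]
orientation: [2.038, 2.39, 0.0]
ft_force: [0.1, 0.3, 4.3]
width: 18.1
grasp_force: 30.0
```

Request:
apply_moves --targets '[{"tx": 0,"ty": 0,"tz": 0.004,"spin": 0},{"tx": 0,"ty": 0,"tz": 0.008,"spin": 0},{"tx": 0,"ty": 0,"tz": 0.012,"spin": 0},{"tx": 0,"ty": 0,"tz": 0.017,"spin": 0},{"tx": 0,"ty": 0,"tz": 0.022,"spin": 0},{"tx": 0,"ty": 0,"tz": 0.027,"spin": 0},{"tx": 0,"ty": 0,"tz": 0.032,"spin": 0},{"tx": 0,"ty": 0,"tz": 0.037,"spin": 0}]'

```text
t: 7.35
ee_pos: [530.1, -378.5, 74.1]
orientation: [-2.036, -2.39, 0.001]
ft_force: [-0.5, -0.3, -2.8]
width: 17.8
grasp_force: 30.0
```

Request:
apply_moves --targets '[{"tx": 0,"ty": 0,"tz": 0.006,"spin": 0},{"tx": 0,"ty": 0,"tz": 0.012,"spin": 0},{"tx": 0,"ty": 0,"tz": 0.02,"spin": 0},{"tx": 0,"ty": 0,"tz": 0.03,"spin": 0},{"tx": 0,"ty": 0,"tz": 0.04,"spin": 0},{"tx": 0,"ty": 0,"tz": 0.05,"spin": 0},{"tx": 0,"ty": 0,"tz": 0.06,"spin": 0},{"tx": 0,"ty": 0,"tz": 0.06,"spin": 0}]'

```text
t: 8.15
ee_pos: [531.8, -379.6, 136.7]
orientation: [2.036, 2.389, 0.0]
ft_force: [-0.3, -0.2, -3.2]
width: 17.7
grasp_force: 30.0
```

Run:
```python
from h import *
o=ctrl.get_obs(); print(o['t'],o['ee_pos'],o['orientation'],o['width'],o['ft_force'],o['qpos'])
n='wrist'; c=cal(n); im=ctrl.get_image(n)
for r in ctrl.outline_of('long_bar',n)[:1]: print(r['score'],r['box'])
top=cal('top')
for nm,u in [('box front',(440,200)),('grille corner',(349,262)),('grille r',(404,256)),('instr front L',(260,268)),('instr front R',(346,268))]:
    for z in (60,150,250): print(nm,z,np.round(atz(top,u,z)))
tz=o['ee_pos'][2]+20
cen=np.array([529,-369.5,tz]);a=np.radians(9.1);ex=np.array([np.cos(a),np.sin(a),0]);ey=np.array([-np.sin(a),np.cos(a),0])
P=[cen+sx*9*ex+sy*85*ey for sx,sy in[(-1,-1),(1,-1),(1,1),(-1,1)]]
cv2.polylines(im,[np.round(proj(c,P)).astype(int)],True,(255,0,0),1); save(im,'w3.png')
# board from wrist-independent top and scene
```

```text
8.15 [ 531.83159585 -379.63011202  136.73907692] [2.03580706e+00 2.38859603e+00 3.62862983e-04] 17.70279211712208 [-0.32795081 -0.19727744 -3.19113744] [-6.38160195e-01  5.62512695e-01  1.62125796e+00  2.27478392e-05
  9.54676164e-01 -7.97310767e-01]
0.67 [306.9, 98.4, 354.4, 446.9]
box front 60 [ 681. -385.   60.]
box front 150 [ 665. -365.  150.]
box front 250 [ 647. -342.  250.]
grille corner 60 [ 500. -111.   60.]
grille corner 150 [ 494. -105.  150.]
grille corner 250 [487. -99. 250.]
grille r 60 [ 516. -273.   60.]
grille r 150 [ 509. -258.  150.]
grille r 250 [ 501. -242.  250.]
instr front L 60 [487. 150.  60.]
instr front L 150 [481. 142. 150.]
instr front L 250 [475. 132. 250.]
instr front R 60 [ 483. -101.   60.]
instr front R 150 [478. -96. 150.]
instr front R 250 [472. -91. 250.]
```

View pics/w3.png

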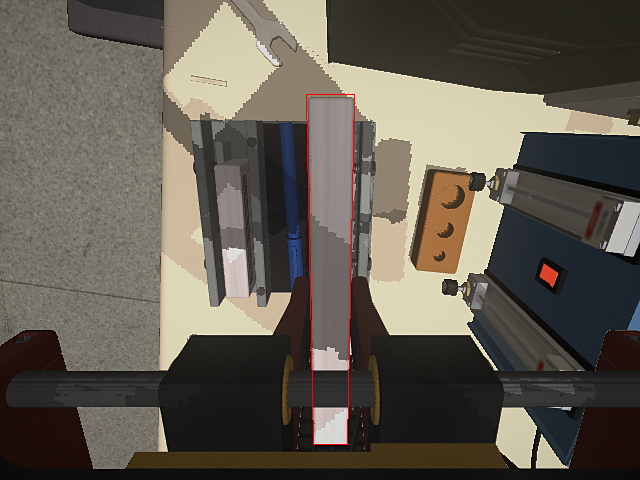

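Run:
```python
from h import *
a=cv2.imread('pics/top0.png'); s=cv2.imread('pics/scene0.png')
A=cv2.resize(a[215:315,100:420],(800,250),interpolation=cv2.INTER_CUBIC); S=cv2.resize(s[120:345,130:450],(480,338))
o=np.zeros((590,800,3),np.uint8); o[:250]=A; o[252:590,:480]=S; cv2.imwrite('pics/v3.png',o)
for n in('top','scene'):
    c=cal(n); print(n,np.round(proj(c,[[450,100,0],[450,100,250],[450,100,400],[450,0,250],[450,-100,0],[450,-100,250]])).tolist())
```

```text
top [[279.0, 281.0], [272.0, 278.0], [267.0, 275.0], [311.0, 277.0], [345.0, 280.0], [350.0, 276.0]]
scene [[313.0, 282.0], [313.0, 203.0], [312.0, 148.0], [342.0, 191.0], [365.0, 257.0], [369.0, 181.0]]
```

View pics/v3.png

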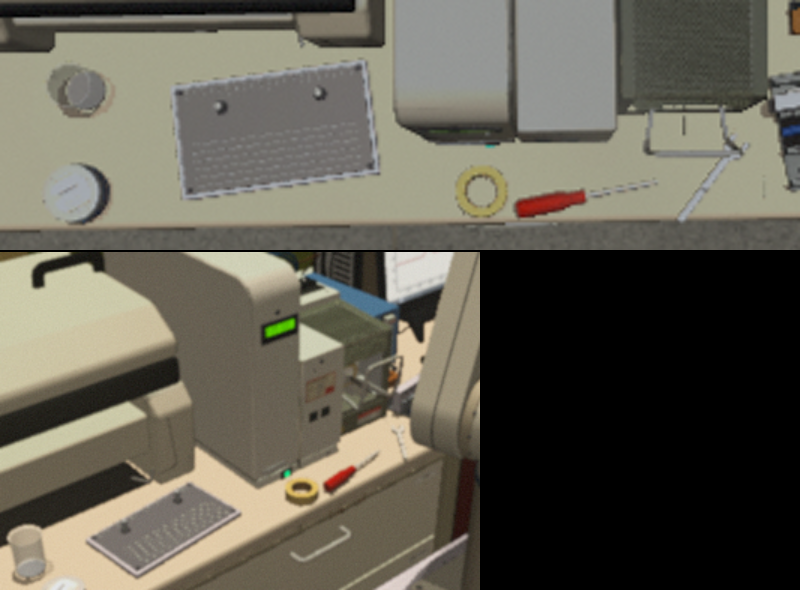

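The picture shows a tall tower and a low lane in front of it, with the tape at (480,190) and the screwdriver lying in the lane. I'm carrying the bar back to x ≈ 355 and then across at z ≈ 200.

Request:
apply_moves --targets '[{"tx": -0.04,"ty": 0,"tz": 0.02,"spin": 0},{"tx": -0.08,"ty": 0,"tz": 0.035,"spin": 0},{"tx": -0.12,"ty": 0,"tz": 0.05,"spin": 0},{"tx": -0.155,"ty": 0.01,"tz": 0.06,"spin": 0},{"tx": -0.175,"ty": 0.04,"tz": 0.063,"spin": -2},{"tx": -0.177,"ty": 0.085,"tz": 0.063,"spin": -4},{"tx": -0.177,"ty": 0.13,"tz": 0.063,"spin": -4},{"tx": -0.177,"ty": 0.175,"tz": 0.063,"spin": -4}]'

```text
t: 9.05
ee_pos: [353.1, -202.5, 197.5]
orientation: [-2.122, -2.316, -0.0]
ft_force: [0.5, 0.5, -3.4]
width: 17.9
grasp_force: 30.0
```

Request:
apply_moves --targets '[{"tx": 0,"ty": 0.045,"tz": 0,"spin": 0},{"tx": 0,"ty": 0.09,"tz": 0,"spin": 0},{"tx": 0,"ty": 0.135,"tz": 0,"spin": 0},{"tx": 0,"ty": 0.18,"tz": 0,"spin": 0},{"tx": 0,"ty": 0.225,"tz": 0,"spin": 0},{"tx": 0,"ty": 0.27,"tz": 0,"spin": 0},{"tx": 0,"ty": 0.315,"tz": 0,"spin": 0},{"tx": 0,"ty": 0.36,"tz": 0,"spin": 0}]'

```text
t: 9.85
ee_pos: [353.2, 157.9, 197.6]
orientation: [2.12, 2.319, -0.0]
ft_force: [2.0, -0.5, -3.4]
width: 18.1
grasp_force: 30.0
```

Request:
apply_moves --targets '[{"tx": 0.0,"ty": 0.045,"tz": 0,"spin": 0},{"tx": 0.02,"ty": 0.085,"tz": 0,"spin": 0},{"tx": 0.05,"ty": 0.115,"tz": -0.01,"spin": 0},{"tx": 0.08,"ty": 0.138,"tz": -0.02,"spin": 0},{"tx": 0.102,"ty": 0.138,"tz": -0.02,"spin": 0},{"tx": 0.102,"ty": 0.138,"tz": -0.02,"spin": 0},{"tx": 0.102,"ty": 0.138,"tz": -0.02,"spin": 0},{"tx": 0.102,"ty": 0.138,"tz": -0.02,"spin": 0}]'

```text
t: 10.65
ee_pos: [454.7, 293.3, 177.3]
orientation: [-2.12, -2.318, 0.003]
ft_force: [0.1, -0.2, -3.8]
width: 17.9
grasp_force: 30.0
```

Run:
```python
from h import *
o=ctrl.get_obs(); print(o['t'],o['ee_pos'],o['orientation'],o['width'],o['ft_force'])
n='wrist'; c=cal(n); im=ctrl.get_image(n); save(im,'w4.png'); print('cam',-c[1].T@c[2])
for k,z in [('pin_left',34),('pin_right',34),('cutting_board',0)]:
    for r in ctrl.pinpoint(k,n)[:2]: print(k,round(r['score'],2),np.round(r['uv'],1),np.round(atz(c,r['uv'],z),1))
for r in ctrl.outline_of('cutting_board',n)[:1]:
    ys,xs=np.nonzero(r['pixels']); B=cv2.boxPoints(cv2.minAreaRect(np.c_[xs,ys].astype(np.float32))); print(r['score'],r['box'],[np.round(atz(c,p,12),1)[:2] for p in B])
```

```text
10.65 [454.66594299 293.34664358 177.29329278] [-2.11992938 -2.3177224   0.00259047] 17.879144228986167 [ 0.13855695 -0.1816298  -3.79978553]
cam [446.31155217 377.38285034 339.39126065]
pin_left 0.93 [426.5 136. ] [526.4 375.7  34. ]
pin_right 0.97 [422.  267.1] [542.6 258.5  34. ]
cutting_board 0.65 [376.  197.5] [496.2 313.8   0. ]
0.64 [299.3, 60.8, 463.6, 311.9] [array([412.9, 423.3]), array([550.1, 439.3]), array([605.3, 206.9]), array([435.1, 185.7])]
```

View pics/w4.png

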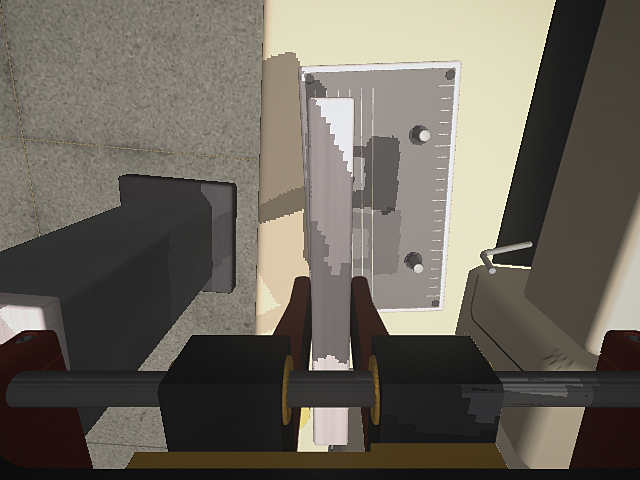

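The pins show at about (425,135) and (417,268). I'll measure them more exactly from the bright tops and take the board edge as a check.

Run:
```python
from h import *
c=cal('wrist'); im=cv2.imread('pics/w4.png'); g=cv2.cvtColor(im,cv2.COLOR_BGR2GRAY)
P=[]
for (u,v) in [(426,136),(420,267)]:
    s=g[v-16:v+17,u-18:u+19]; m=(s>175).astype(np.uint8)
    k,l,st,ce=cv2.connectedComponentsWithStats(m)
    for i in range(1,k):
        if st[i,4]>15: print('blob',st[i],ce[i]+[u-18,v-16],np.round(atz(c,ce[i]+[u-18,v-16],34),1))
e=[atz(c,p,12) for p in [(461,62),(442,310),(303,67)]]
print(np.round(e,1), 'right edge yaw',np.degrees(np.arctan2(e[1][0]-e[0][0],e[0][1]-e[1][1])), 'len',np.linalg.norm(e[0]-e[1]),'w',np.linalg.norm(e[0]-e[2]))
t=cal('top'); a=[atz(t,p,34) for p in [(185.6,254.8),(227.2,250.6)]]
cv2.imwrite('pics/w4c.png',np.hstack([cv2.resize(im[v-20:v+20,u-25:u+25],None,fx=8,fy=8,interpolation=cv2.INTER_NEAREST) for u,v in [(426,136),(420,267)]]))
```

```text
blob [12 10 10 11 86] [424.38372093 135.31395349] [525.9 376.8  34. ]
blob [12 13  9  9 63] [418.0952381  268.20634921] [540.5 257.5  34. ]
[[552.2 438.4  12. ]
 [580.  204.3  12. ]
 [419.3 422.5  12. ]] right edge yaw 6.781179326403618 len 235.78473398454696 w 133.81513566133003
```

View pics/w4c.png

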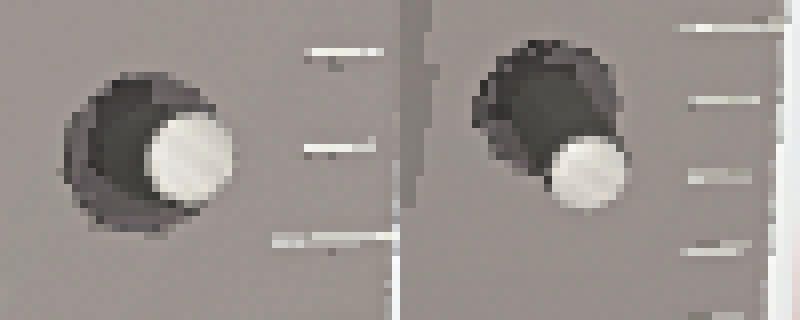

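Run:
```python
from h import *
c=cal('wrist');t=cal('top');s=cal('scene')
for z in (0,50,100,150,200,250,300):
    print(z,'wrist',[np.round(atz(c,p,z)[:2]).tolist() for p in [(520,150),(500,230),(500,265),(585,130),(470,300)]],'top',[np.round(atz(t,(200,r),z)[0]) for r in (215,220,227,232)])
a=cv2.imread('pics/top0.png');w=cv2.imread('pics/w4.png');q=cv2.imread('pics/scene0.png')
o=np.zeros((600,800,3),np.uint8); o[:240,:800]=cv2.resize(a[200:248,110:270],(800,240),interpolation=cv2.INTER_CUBIC)
o[250:600,:400]=cv2.resize(w[0:350,440:640],(400,350))
o[250:600,405:800]=cv2.resize(q[120:300,100:300],(395,350)); cv2.imwrite('pics/v4.png',o)
```

```text
0 wrist [[627.0, 372.0], [626.0, 293.0], [635.0, 255.0], [682.0, 395.0], [613.0, 213.0]] top [np.float64(656.0), np.float64(641.0), np.float64(619.0), np.float64(604.0)]
50 wrist [[600.0, 373.0], [600.0, 305.0], [608.0, 273.0], [647.0, 392.0], [588.0, 237.0]] top [np.float64(648.0), np.float64(633.0), np.float64(612.0), np.float64(597.0)]
100 wrist [[574.0, 373.0], [574.0, 318.0], [580.0, 291.0], [613.0, 390.0], [564.0, 261.0]] top [np.float64(640.0), np.float64(626.0), np.float64(605.0), np.float64(591.0)]
150 wrist [[547.0, 374.0], [547.0, 330.0], [552.0, 309.0], [578.0, 387.0], [540.0, 285.0]] top [np.float64(632.0), np.float64(618.0), np.float64(599.0), np.float64(584.0)]
200 wrist [[521.0, 375.0], [521.0, 343.0], [524.0, 327.0], [544.0, 385.0], [515.0, 310.0]] top [np.float64(624.0), np.float64(611.0), np.float64(592.0), np.float64(578.0)]
250 wrist [[494.0, 376.0], [494.0, 355.0], [497.0, 345.0], [509.0, 382.0], [491.0, 334.0]] top [np.float64(617.0), np.float64(603.0), np.float64(585.0), np.float64(572.0)]
300 wrist [[468.0, 377.0], [468.0, 368.0], [469.0, 363.0], [475.0, 380.0], [466.0, 358.0]] top [np.float64(609.0), np.float64(596.0), np.float64(578.0), np.float64(565.0)]
```

View pics/v4.png

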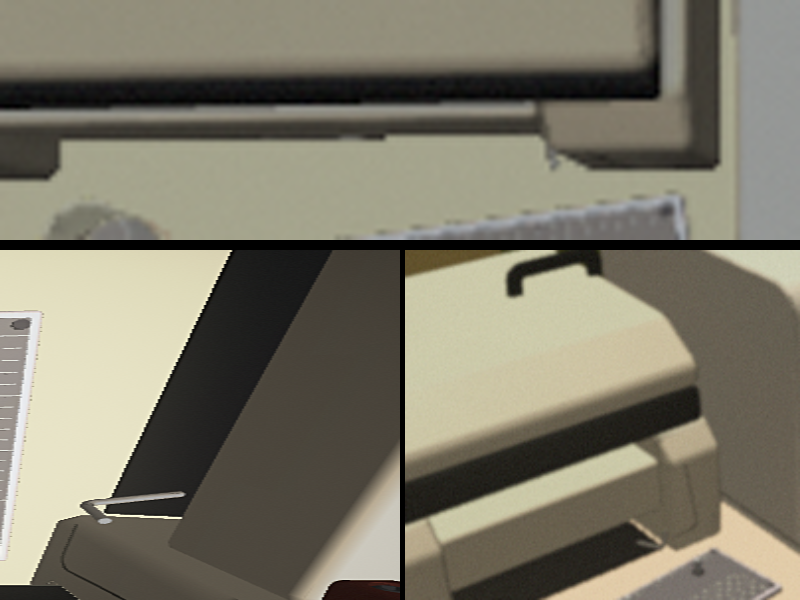

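The printer's foot and tray start at x ≈ 600–605, and the gripper body reaches about 90 mm ahead of the bar. So I'll set the bar down about 32 mm short of the pins, release it, turn the gripper a quarter turn, and push the bar home with both open fingers.

Request:
apply_moves --targets '[{"tx": 0.017,"ty": 0.004,"tz": -0.02,"spin": 1},{"tx": 0.034,"ty": 0.007,"tz": -0.04,"spin": 1.9},{"tx": 0.034,"ty": 0.007,"tz": -0.07,"spin": 1.9},{"tx": 0.034,"ty": 0.007,"tz": -0.095,"spin": 1.9},{"tx": 0.034,"ty": 0.007,"tz": -0.112,"spin": 1.9},{"tx": 0.034,"ty": 0.007,"tz": -0.122,"spin": 1.9},{"tx": 0.034,"ty": 0.007,"tz": -0.127,"spin": 1.9},{"tx": 0.034,"ty": 0.007,"tz": -0.127,"spin": 1.9}]'

```text
t: 11.7
ee_pos: [489.9, 301.1, 50.6]
orientation: [-2.081, -2.353, 0.0]
ft_force: [0.3, -0.5, -3.9]
width: 17.8
grasp_force: 30.0
```

Request:
apply_moves --targets '[{"tx": 0,"ty": 0,"tz": -0.001,"spin": 0},{"tx": 0,"ty": 0,"tz": -0.002,"spin": 0},{"tx": 0,"ty": 0,"tz": -0.003,"spin": 0},{"tx": 0,"ty": 0,"tz": -0.004,"spin": 0},{"tx": 0,"ty": 0,"tz": -0.005,"spin": 0},{"tx": 0,"ty": 0,"tz": -0.006,"spin": 0},{"tx": 0,"ty": 0,"tz": -0.006,"spin": 0},{"tx": 0,"ty": 0,"tz": -0.006,"spin": 0}]'

```text
t: 12.5
ee_pos: [489.9, 301.0, 44.6]
orientation: [-2.081, -2.353, 0.0]
ft_force: [-0.2, -0.7, -2.6]
width: 17.9
grasp_force: 30.0
```

Request:
apply_moves --targets '[{"tx": 0,"ty": 0,"tz": -0.0005,"spin": 0},{"tx": 0,"ty": 0,"tz": -0.001,"spin": 0},{"tx": 0,"ty": 0,"tz": -0.0015,"spin": 0},{"tx": 0,"ty": 0,"tz": -0.002,"spin": 0},{"tx": 0,"ty": 0,"tz": -0.002,"spin": 0},{"tx": 0,"ty": 0,"tz": -0.002,"spin": 0},{"tx": 0,"ty": 0,"tz": -0.002,"spin": 0},{"tx": 0,"ty": 0,"tz": -0.002,"spin": 0}]'

```text
t: 13.3
ee_pos: [489.9, 301.1, 42.7]
orientation: [2.081, 2.353, 0.0]
ft_force: [-0.7, -0.7, -4.7]
width: 17.9
grasp_force: 30.0
```

Request:
apply_moves --targets '[{"tx": 0,"ty": 0,"tz": -0.0005,"spin": 0},{"tx": 0,"ty": 0,"tz": -0.001,"spin": 0},{"tx": 0,"ty": 0,"tz": -0.0015,"spin": 0},{"tx": 0,"ty": 0,"tz": -0.002,"spin": 0},{"tx": 0,"ty": 0,"tz": -0.002,"spin": 0},{"tx": 0,"ty": 0,"tz": -0.002,"spin": 0},{"tx": 0,"ty": 0,"tz": -0.002,"spin": 0},{"tx": 0,"ty": 0,"tz": -0.002,"spin": 0}]'

```text
t: 14.1
ee_pos: [490.0, 301.0, 42.0]
orientation: [2.081, 2.353, 0.0]
ft_force: [-3.9, -2.4, 10.6]
width: 17.8
grasp_force: 30.0
```

The bar is down on the board: the vertical force reversed at z = 42 mm, as expected. I'm releasing it and going up.

Request:
apply_moves --targets '[{"tx": 0,"ty": 0,"tz": 0.001,"spin": 0},{"tx": 0,"ty": 0,"tz": 0.001,"spin": 0},{"tx": 0,"ty": 0,"tz": 0.001,"spin": 0},{"tx": 0,"ty": 0,"tz": 0.001,"spin": 0},{"tx": 0,"ty": 0,"tz": 0.001,"spin": 0},{"tx": 0,"ty": 0,"tz": 0.001,"spin": 0},{"tx": 0,"ty": 0,"tz": 0.01,"spin": 0},{"tx": 0,"ty": 0,"tz": 0.03,"spin": 0}]' --gripper 0

```text
t: 14.9
ee_pos: [488.9, 300.4, 70.0]
orientation: [-2.081, -2.353, 0.005]
ft_force: [0.2, -0.1, -0.4]
width: 44.0
grasp_force: 0.0
```

Request:
apply_moves --targets '[{"tx": 0,"ty": 0,"tz": 0.03,"spin": 0},{"tx": -0.01,"ty": 0.002,"tz": 0.05,"spin": 0},{"tx": -0.03,"ty": 0.005,"tz": 0.07,"spin": 0},{"tx": -0.05,"ty": 0.007,"tz": 0.07,"spin": 0},{"tx": -0.05,"ty": 0.007,"tz": 0.07,"spin": -8.5},{"tx": -0.05,"ty": 0.007,"tz": 0.07,"spin": -17},{"tx": -0.05,"ty": 0.007,"tz": 0.07,"spin": -25.5},{"tx": -0.05,"ty": 0.007,"tz": 0.07,"spin": -34}]'

```text
t: 15.7
ee_pos: [439.9, 308.2, 141.4]
orientation: [-2.683, -1.634, -0.001]
ft_force: [-1.1, 0.3, 0.6]
width: 43.9
grasp_force: 0.0
```

Run:
```python
from h import *
o=ctrl.get_obs(); print(o['t'],o['ee_pos'],o['orientation'],o['width'],o['ft_force'],np.round(o['qpos'],2))
n='wrist'; c=cal(n); im=ctrl.get_image(n); save(im,'w5.png')
for k in ['long_bar']:
    for r in ctrl.outline_of(k,n)[:2]:
        ys,xs=np.nonzero(r['pixels']); B=cv2.boxPoints(cv2.minAreaRect(np.c_[xs,ys].astype(np.float32)))
        print('O',k,round(r['score'],2),r['box'],[np.round(atz(c,p,62),1)[:2] for p in B])
for k,z in [('pin_left',34),('pin_right',34),('long_bar',12)]:
    for r in ctrl.pinpoint(k,n)[:1]: print(k,round(r['score'],2),np.round(r['uv'],1),np.round(atz(c,r['uv'],z),1))
```

```text
15.7 [439.90878866 308.15740497 141.40239757] [-2.68322811e+00 -1.63390314e+00 -1.02891859e-03] 43.87562800485521 [-1.14132566  0.28138155  0.62983676] [0.59 0.41 1.88 0.   0.85 1.07]
O long_bar 0.79 [313.1, 101.9, 457.1, 309.1] [array([468.2, 394.4]), array([486.4, 395.5]), array([507.1, 228.5]), array([485.8, 224.7])]
O long_bar 0.31 [237.5, 1.5, 525.0, 320.5] [array([425.7, 430.2]), array([538.5, 428.7]), array([564.3, 234.3]), array([425.3, 218.5])]
pin_left 0.97 [398.4 103.5] [527.2 373.9  34. ]
pin_right 0.75 [471.6 232.7] [539.9 258.2  34. ]
long_bar 0.85 [381.9 198.2] [488.6 311.2  12. ]
```

View pics/w5.png

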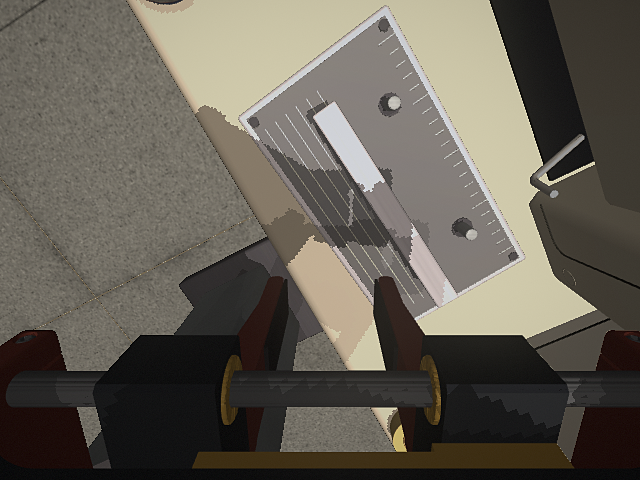

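The bar stands upright at about (488,311), yaw 7.1°, and parallel to the pins at (393,103) and (471,235). It needs about 31 mm more. I'll turn the other way so the wrist camera stays on the robot's side, open fully, and descend behind the bar.

Request:
apply_moves --targets '[{"tx": 0,"ty": 0,"tz": 0,"spin": 8.5},{"tx": 0,"ty": 0,"tz": 0,"spin": 17},{"tx": 0,"ty": 0,"tz": 0,"spin": 25.5},{"tx": 0,"ty": 0,"tz": 0,"spin": 34},{"tx": 0,"ty": 0,"tz": 0,"spin": 42.5},{"tx": 0,"ty": 0,"tz": 0,"spin": 51},{"tx": 0,"ty": 0,"tz": 0,"spin": 59.5},{"tx": 0,"ty": 0,"tz": 0,"spin": 68}]' --gripper -1

```text
t: 16.75
ee_pos: [439.9, 308.0, 140.7]
orientation: [-1.289, -2.865, 0.0]
ft_force: [-0.1, -0.0, 1.4]
width: 88.0
grasp_force: 0.0
```

Request:
apply_moves --targets '[{"tx": 0,"ty": 0,"tz": 0,"spin": 8.5},{"tx": 0,"ty": 0,"tz": 0,"spin": 17},{"tx": 0,"ty": 0,"tz": 0,"spin": 25.5},{"tx": 0,"ty": 0,"tz": 0,"spin": 34},{"tx": 0.005,"ty": 0,"tz": 0,"spin": 42.5},{"tx": 0.012,"ty": -0.001,"tz": 0,"spin": 51},{"tx": 0.012,"ty": -0.001,"tz": 0,"spin": 56.4},{"tx": 0.012,"ty": -0.001,"tz": 0,"spin": 56.4}]'

```text
t: 17.55
ee_pos: [452.0, 307.0, 140.7]
orientation: [0.208, -3.135, 0.0]
ft_force: [0.5, 0.4, 0.3]
width: 87.7
grasp_force: 0.0
```

Request:
apply_moves --targets '[{"tx": 0,"ty": 0,"tz": -0.02,"spin": 0},{"tx": 0,"ty": 0,"tz": -0.04,"spin": 0},{"tx": 0,"ty": 0,"tz": -0.06,"spin": 0},{"tx": 0,"ty": 0,"tz": -0.08,"spin": 0},{"tx": 0,"ty": 0,"tz": -0.095,"spin": 0},{"tx": 0,"ty": 0,"tz": -0.106,"spin": 0},{"tx": 0,"ty": 0,"tz": -0.114,"spin": 0},{"tx": 0,"ty": 0,"tz": -0.114,"spin": 0}]'

```text
t: 18.35
ee_pos: [451.5, 306.8, 25.9]
orientation: [0.203, -3.134, 0.001]
ft_force: [-1.0, -0.5, 0.0]
width: 87.8
grasp_force: 0.0
```

Run:
```python
from h import *
o=ctrl.get_obs(); r=o['orientation']; print(o['t'],o['ee_pos'],'psi',np.degrees(2*np.arctan2(r[1],r[0]))-90,o['width'],o['ft_force'],np.round(o['qpos'],2))
n='wrist'; c=cal(n); im=ctrl.get_image(n); save(im,'w6.png')
for k,z in [('pin_left',34),('pin_right',34),('long_bar',12)]:
    for r in ctrl.pinpoint(k,n)[:1]: print(k,round(r['score'],2),np.round(r['uv'],1),np.round(atz(c,r['uv'],z),1))
```

```text
18.35 [451.52163816 306.803315    25.89846042] psi -262.59356756327327 87.83549955626302 [-0.99624078 -0.49252843  0.02094699] [ 0.58  0.61  1.9   0.    0.63 -1.13]
pin_left 0.96 [437.8 435.7] [524. 378.  34.]
pin_right 0.85 [218.8 434.5] [539.2 256.4  34. ]
long_bar 0.84 [326.3 343.4] [487.7 310.2  12. ]
```

View pics/w6.png

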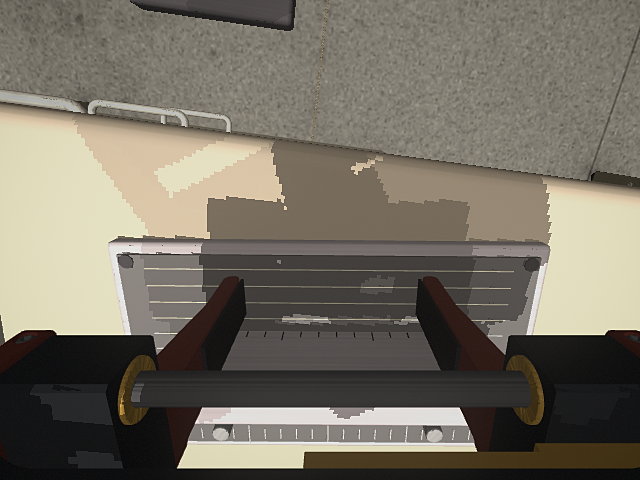

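The fingers are down behind the bar, and the pins show beyond it at (219,434) and (437,436). I'm pushing along the board's x axis, gently first.

Request:
apply_moves --targets '[{"tx": 0.006,"ty": 0.0007,"tz": 0,"spin": -0.4},{"tx": 0.012,"ty": 0.0015,"tz": 0,"spin": -0.4},{"tx": 0.017,"ty": 0.0021,"tz": 0,"spin": -0.4},{"tx": 0.021,"ty": 0.0026,"tz": 0,"spin": -0.4},{"tx": 0.025,"ty": 0.0031,"tz": 0,"spin": -0.4},{"tx": 0.029,"ty": 0.0036,"tz": 0,"spin": -0.4},{"tx": 0.033,"ty": 0.0041,"tz": 0,"spin": -0.4},{"tx": 0.037,"ty": 0.0045,"tz": 0,"spin": -0.4}]'

```text
t: 19.35
ee_pos: [487.8, 311.1, 26.5]
orientation: [0.192, -3.133, 0.002]
ft_force: [-5.6, -0.8, 4.0]
width: 88.0
grasp_force: 2.8
```

Request:
apply_moves --targets '[{"tx": 0.001,"ty": 0.0001,"tz": 0,"spin": 0},{"tx": 0.002,"ty": 0.0002,"tz": 0,"spin": 0},{"tx": 0.003,"ty": 0.0004,"tz": 0,"spin": 0},{"tx": 0.004,"ty": 0.0005,"tz": 0,"spin": 0},{"tx": 0.005,"ty": 0.0006,"tz": 0,"spin": 0},{"tx": 0.005,"ty": 0.0006,"tz": 0,"spin": 0},{"tx": 0.005,"ty": 0.0006,"tz": 0,"spin": 0},{"tx": 0.005,"ty": 0.0006,"tz": 0,"spin": 0}]'

```text
t: 20.15
ee_pos: [494.1, 312.2, 26.6]
orientation: [-0.192, 3.135, 0.0]
ft_force: [-0.8, -0.8, 0.2]
width: 87.9
grasp_force: 1.1
```

Run:
```python
from h import *
o=ctrl.get_obs(); r=o['orientation']; print(o['t'],o['ee_pos'],'psi',np.degrees(2*np.arctan2(r[1],r[0]))-90,o['ft_force'])
n='wrist'; c=cal(n); im=ctrl.get_image(n); save(im,'w7.png')
ex=np.array([.9925,.122,0])
for k,z in [('pin_left',34),('pin_right',34),('long_bar',12)]:
    for r in ctrl.pinpoint(k,n)[:1]: p=atz(c,r['uv'],z); print(k,round(r['score'],2),np.round(r['uv'],1),np.round(p,1),(p-[533.4,316.8,0])@ex)
```

```text
20.15 [494.07349268 312.17729351  26.63200446] psi 97.02138379440186 [-0.81930553 -0.77265983  0.21799663]
long_bar 0.91 [328.4 314.4] [511.7 314.2  12. ] -21.813957893606332
```

Request:
apply_moves --targets '[{"tx": 0.001,"ty": 0.0001,"tz": 0,"spin": 0},{"tx": 0.002,"ty": 0.0002,"tz": 0,"spin": 0},{"tx": 0.003,"ty": 0.0004,"tz": 0,"spin": 0},{"tx": 0.004,"ty": 0.0005,"tz": 0,"spin": 0},{"tx": 0.005,"ty": 0.0006,"tz": 0,"spin": 0},{"tx": 0.005,"ty": 0.0006,"tz": 0,"spin": 0},{"tx": 0.005,"ty": 0.0006,"tz": 0,"spin": 0},{"tx": 0.005,"ty": 0.0006,"tz": 0,"spin": 0}]'

```text
t: 21.15
ee_pos: [499.0, 312.8, 26.6]
orientation: [-0.192, 3.136, 0.0]
ft_force: [-2.3, 0.1, 0.3]
width: 88.0
grasp_force: 1.4
```

Request:
apply_moves --targets '[{"tx": 0.0005,"ty": 0.0001,"tz": 0,"spin": 0},{"tx": 0.001,"ty": 0.0001,"tz": 0,"spin": 0},{"tx": 0.001,"ty": 0.0001,"tz": 0,"spin": 0},{"tx": 0.0015,"ty": 0.0002,"tz": 0,"spin": 0},{"tx": 0.0015,"ty": 0.0002,"tz": 0,"spin": 0},{"tx": 0.0015,"ty": 0.0002,"tz": 0,"spin": 0},{"tx": 0.0015,"ty": 0.0002,"tz": 0,"spin": 0},{"tx": 0.0015,"ty": 0.0002,"tz": 0,"spin": 0}]'

```text
t: 21.95
ee_pos: [499.1, 312.8, 26.6]
orientation: [0.192, -3.133, 0.001]
ft_force: [-7.9, 0.9, 3.2]
width: 87.9
grasp_force: 3.8
```

Request:
apply_moves --targets '[{"tx": 0.0005,"ty": 0.0001,"tz": 0,"spin": 0},{"tx": 0.001,"ty": 0.0001,"tz": 0,"spin": 0},{"tx": 0.001,"ty": 0.0001,"tz": 0,"spin": 0},{"tx": 0.0015,"ty": 0.0002,"tz": 0,"spin": 0},{"tx": 0.0015,"ty": 0.0002,"tz": 0,"spin": 0},{"tx": 0.0015,"ty": 0.0002,"tz": 0,"spin": 0},{"tx": 0.0015,"ty": 0.0002,"tz": 0,"spin": 0},{"tx": 0.0015,"ty": 0.0002,"tz": 0,"spin": 0}]'

```text
t: 22.75
ee_pos: [499.2, 312.8, 26.5]
orientation: [0.191, -3.131, 0.002]
ft_force: [-12.9, 1.4, 7.4]
width: 87.9
grasp_force: 6.3
```

Run:
```python
from h import *
o=ctrl.get_obs(); print(o['t'],o['ee_pos'],o['ft_force'],o['moment'])
n='wrist'; c=cal(n); im=ctrl.get_image(n)
ex=np.array([.9925,.122,0])
for r in ctrl.pinpoint('long_bar',n)[:1]: p=atz(c,r['uv'],12); print(np.round(p,1),(p-[533.4,316.8,0])@ex)
```

```text
22.75 [499.16113189 312.75482127  26.54285033] [-12.9402187    1.43527042   7.40611322] [ 0.28018004  2.02378947 -0.13395698]
[516.6 314.2  12. ] -17.005430043834917
```

The motion is blocked at x = 499 and the force is climbing centrally, which suggests both pins are touched. I'm backing off, rising, turning back and checking.

Request:
apply_moves --targets '[{"tx": -0.005,"ty": -0.0006,"tz": 0,"spin": 0},{"tx": -0.02,"ty": -0.0025,"tz": 0,"spin": 0},{"tx": -0.035,"ty": -0.0045,"tz": 0,"spin": 0},{"tx": -0.045,"ty": -0.0055,"tz": 0.03,"spin": 0},{"tx": -0.055,"ty": -0.006,"tz": 0.07,"spin": 0},{"tx": -0.06,"ty": -0.006,"tz": 0.11,"spin": 0},{"tx": -0.06,"ty": -0.006,"tz": 0.135,"spin": -8},{"tx": -0.06,"ty": -0.006,"tz": 0.135,"spin": -16}]'

```text
t: 23.65
ee_pos: [445.0, 309.0, 166.2]
orientation: [0.253, 3.123, 0.009]
ft_force: [0.4, -0.1, -0.0]
width: 88.0
grasp_force: 0.0
```

Request:
apply_moves --targets '[{"tx": 0,"ty": 0,"tz": 0,"spin": -8.5},{"tx": 0,"ty": 0,"tz": 0,"spin": -17},{"tx": 0,"ty": 0,"tz": 0,"spin": -25.5},{"tx": 0,"ty": 0,"tz": 0,"spin": -34},{"tx": 0,"ty": 0,"tz": 0,"spin": -42.5},{"tx": 0,"ty": 0,"tz": 0,"spin": -51},{"tx": 0,"ty": 0,"tz": 0,"spin": -59},{"tx": 0,"ty": 0,"tz": 0,"spin": -67}]'

```text
t: 24.45
ee_pos: [443.1, 307.5, 162.1]
orientation: [1.94, 2.469, 0.004]
ft_force: [-0.3, 0.3, 0.4]
width: 87.7
grasp_force: 0.0
```

Run:
```python
from h import *
o=ctrl.get_obs(); print(o['t'],o['ee_pos'],o['orientation'],o['ft_force'])
n='wrist'; c=cal(n); im=ctrl.get_image(n); save(im,'w8.png')
for r in ctrl.outline_of('long_bar',n)[:1]:
    ys,xs=np.nonzero(r['pixels']); B=cv2.boxPoints(cv2.minAreaRect(np.c_[xs,ys].astype(np.float32)))
    print(r['score'],r['box'],[np.round(atz(c,p,62),1)[:2] for p in B]); b=np.array(r['box']).astype(int)
P={}
for k,z in [('pin_left',34),('pin_right',34),('long_bar',12)]:
    for r in ctrl.pinpoint(k,n)[:1]: P[k]=atz(c,r['uv'],z); print(k,round(r['score'],2),np.round(r['uv'],1),np.round(P[k],1))
x0,y0,x1,y1=b[0]-25,b[1]-20,b[2]+60,b[3]+20; x0,y0=max(x0,0),max(y0,0)
s=min(800/(x1-x0),600/(y1-y0)); print(x0,y0,s)
save(cv2.resize(im[y0:y1,x0:x1],None,fx=s,fy=s,interpolation=cv2.INTER_NEAREST)[:600,:800],'v8.png')
```

```text
24.45 [443.08396807 307.52374533 162.12748422] [1.93981428 2.46939205 0.00402495] [-0.30398777  0.33808749  0.42634206]
0.89 [386.7, 139.7, 462.9, 346.2] [array([506.3, 229.2]), array([486.1, 397.4]), array([515.9, 399.2]), array([542.2, 230.1])]
pin_left 0.71 [451.1 173.3] [527.5 376.4  34. ]
long_bar 0.8 [410.6 233.5] [517.7 313.9  12. ]
361 119 2.42914979757085
```

View pics/v8.png

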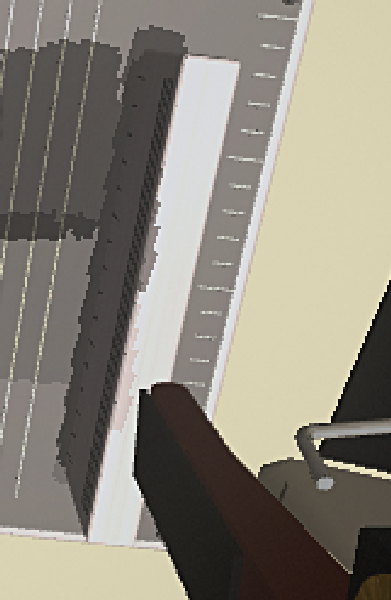

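Viewed so far is enough. The crop shows the bar along the pin line, with the pins hidden behind it. I'll check it numerically from the top-face edges.

Run:
```python
from h import *
c=cal('wrist'); im=cv2.imread('pics/w8.png'); g=cv2.cvtColor(im,cv2.COLOR_BGR2GRAY).astype(float)
L=[];R=[]
for v in range(150,262,2):
    row=cv2.GaussianBlur(g,(3,3),0)[v]; m=np.interp(v,[142,341],[437.6,398]);n=np.interp(v,[145,275],[459.8,433])
    mid=int((m+n)/2)
    b=row[mid-4:mid+5].mean()
    for d,S in((-1,L),(1,R)):
        u=mid
        while abs(u-mid)<25 and row[u]>0.5*(b+ (row[int(m)-7] if d<0 else row[int(n)+6])): u+=d
        S.append(atz(c,(u-d*0.5,v),62)[:2])
for nm,S in(('rear',L),('front',R)):
    S=np.array(S); f=cv2.fitLine(S.astype(np.float32),cv2.DIST_HUBER,0,.01,.01).ravel(); y=np.degrees(np.arctan2(-f[0],f[1])) if f[1]>0 else np.degrees(np.arctan2(f[0],-f[1]))
    x=f[2]+(315-f[3])*f[0]/f[1]; print(nm,'yaw',y,'x at y=315',x, 'resid',np.std((S-f[2:])@[f[1],-f[0]]))
pl,pr=np.array([526,376.4]),np.array([540.8,257.3]); print('expected front face x at y315',533.4-(315-316.8)*(-.1228)-5/.9925-0.0)
print([np.round(atz(c,p,62)[:2],1) for p in [(459.8,144.9),(437.6,142.1),(398,341.3),(417.4,343.4)]])
```

```text
rear yaw 8.040845 x at y=315 508.67398 resid 0.9202289508822346
front yaw 7.455013 x at y=315 525.172 resid 0.2309382606447753
expected front face x at y315 528.141176624685
[array([514.6, 398.8]), array([498.4, 396.7]), array([521.2, 230.9]), array([538.1, 233. ])]
```

The numbers agree to within 2–3 mm. I'll take a steeper view where the pins and the bar show together.

Request:
apply_moves --targets '[{"tx": 0,"ty": 0,"tz": 0.03,"spin": -3},{"tx": 0.005,"ty": 0,"tz": 0.06,"spin": -6.6},{"tx": 0.015,"ty": 0,"tz": 0.09,"spin": -6.6},{"tx": 0.025,"ty": 0,"tz": 0.12,"spin": -6.6},{"tx": 0.04,"ty": 0,"tz": 0.15,"spin": -6.6},{"tx": 0.055,"ty": 0,"tz": 0.17,"spin": -6.6},{"tx": 0.055,"ty": 0,"tz": 0.17,"spin": -6.6},{"tx": 0.055,"ty": 0,"tz": 0.17,"spin": -6.6}]'

```text
t: 25.5
ee_pos: [496.5, 306.9, 330.9]
orientation: [-2.072, -2.361, 0.001]
ft_force: [-0.2, -0.3, -0.2]
width: 87.8
grasp_force: 0.0
```

Run:
```python
from h import *
o=ctrl.get_obs(); print(o['t'],o['ee_pos'],o['orientation'])
n='wrist'; c=cal(n); im=ctrl.get_image(n); save(im,'w9.png'); np.savez('w9.npz',K=c[0],R=c[1],t=c[2]); print('cam',-c[1].T@c[2])
for k,z in [('pin_left',34),('pin_right',34),('long_bar',12),('cutting_board',0)]:
    for r in ctrl.pinpoint(k,n)[:1]: print(k,round(r['score'],2),np.round(r['uv'],1),np.round(atz(c,r['uv'],z),1))
g=cv2.cvtColor(im,cv2.COLOR_RGB2GRAY)
pl=proj(c,[[526,376.4,34],[540.8,257.3,34],[519.5,315.1,62]]).round().astype(int); print(pl)
for u,v in pl[:2]: print(g[v-6:v+7,u-14:u+13])
```

```text
25.5 [496.46562398 306.89674199 330.92774031] [-2.07177269e+00 -2.36133241e+00  7.60218651e-04]
cam [484.51113021 390.4463487  493.06055825]
pin_left 0.81 [363.4 144.2] [528.5 372.9  34. ]
pin_right 0.61 [356.9 231.1] [538.  258.5  34. ]
long_bar 0.78 [347.9 187.6] [518.7 312.2  12. ]
cutting_board 0.84 [333.  181.5] [497.6 316.    0. ]
[[362 141]
 [359 232]
 [351 192]]
[[168 164 160 166 164 167 169 168 166 175 159  59  70  73  70  89 106 105
  103  98  95 174 167 166 166 166 167]
 [169 164 159 165 164 167 168 167 166 176 154  59  70  71  70  71  79 106
  105 100  98 177 168 167 167 166 167]
 [169 164 159 165 164 168 168 167 166 173 150  67  80  73  73  72  72  89
  106 101 100 176 168 167 166 166 166]
 [169 164 160 165 165 168 168 167 165 173 146 112 140 150 136  90  66  70
  107 102  99 176 168 166 166 166 167]
 [168 164 161 164 162 167 168 166 165 172 136 147 159 151 147 140  83  69
   96 103  99 177 168 166 166 165 165]
 [169 164 162 165 162 168 167 167 165 171 135 141 143 149 144 142 123  64
   76 103  98 175 167 166 165 165 166]
 [169 162 161 164 163 168 167 167 165 169 134 142
[... 1512 characters left out ...]
 142 166 163 163 163]
 [233 228 229 231 229 229 232 233 232 235 211 195 207 201 197 202 149 142
  144 143 143 143 141 166 164 162 162]
 [232 228 229 231 230 229 232 234 233 237 207 186 195 205 202 174 138 143
  144 143 144 143 141 166 162 162 160]
 [233 228 229 232 230 229 232 234 233 238 170 148 175 191 162 136 142 142
  143 145 143 142 141 166 197 226 224]
 [232 228 229 230 230 228 232 234 233 239 185 130 136 137 140 143 144 143
  144 144 144 141 142 165 161 158 159]
 [233 228 230 231 231 230 232 234 232 239 180 134 141 143 143 143 143 144
  144 144 144 143 169 165 162 163 162]
 [233 228 230 231 230 230 233 235 232 239 176 134 141 142 141 142 142 142
  143 143 143 142 166 165 164 163 163]]
```

Run:
```python
from h import *
d=np.load('w9.npz'); c=(d['K'],d['R'],d['t'])
E=[];C=[]
for e,p,v in [(358.1,364.5,141),(355.2,360.7,232.6)]:
    b=atz(c,(e,v),62)[:2]; q=atz(c,(p,v),34)[:2]; E.append(b); C.append(q); print('bar edge',b,'pin far edge',q)
E=np.array(E);C=np.array(C)
f=lambda P: np.degrees(np.arctan2(P[1,0]-P[0,0],P[0,1]-P[1,1]))
print('yaw bar',f(E),'yaw pins',f(C))
a=np.radians(f(C)); ex=np.array([np.cos(a),np.sin(a)])
print('gap far edge pin - bar face (should be 10):',[(C[i]-E[i])@ex for i in (0,1)], 'span',np.linalg.norm(C[0]-C[1]))
```

```text
bar edge [518.99286083 376.7775069 ] pin far edge [529.23280734 376.9507447 ]
bar edge [532.88605604 264.23168154] pin far edge [543.46915631 257.02184822]
yaw bar 7.037263242771332 yaw pins 6.769706684851523
gap far edge pin - bar face (should be 10): [np.float64(10.188974401255138), np.float64(9.659426996698228)] span 120.7709147306021
```

Both gaps come out at 10.2 and 9.7 mm (touching is 10.0), yaw matches within 0.3°, and the bar is released with the arm clear. I'm handing the job in.

```bash
python3 -c "
from h import *
print(ctrl.get_obs()['t'], ctrl.close_job())"
```

```text
the job is handed in; nothing more can be done
25.75 None
```

The long bar is standing against both stop pins, roughly midway between them and released, and the job was handed in at 25.75 s with no verdict returned; I viewed 12 pictures, over the limit of 10.

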